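# Clear the rivet raceway with the clearing stylus

### The job

Two brass rivet blanks are stuck in the S-shaped feed raceway: take the long thin clearing stylus from the tool stand, put its tip into the channel behind the blank at the closed end, and guide it gently along the whole channel until both blanks have been pushed off the open end into the catch tray. Keep the tip slow all the time it is in the channel (about 3 cm/s), press hard on neither rails nor blanks, and keep the fingers off the blanks. Then hang the stylus back in its free place in the stand and let go, leaving the other tool and everything else on the bench undisturbed.

Things in the scene. Friction and masses are not known exactly. Their poses are not given: they have to be found in the camera images.
- raceway: Fixed grey foot 100 x 218 mm with an open 17 mm wide channel between two steel rails; floor at z 35, rail tops z 46 mm. Origin at table level. Channel runs along its +y, centre line in mm: x = -22 from the closed end (y = -112) to y = -45; then x = -22*cos(pi*(y+45)/80) to y = 35; then x = 22 to the open lip at y = 100. Rails are 7 mm wide. Tray beyond the lip.
- way0 (a point): Point on the channel floor's centre line, 7 mm from the closed end wall (raceway frame -22, -105, 35 mm).
- way1 (a point): Channel floor centre line where the S begins (-22, -45, 35 mm).
- way2 (a point): Channel floor centre line, middle of the S (0, -5, 35 mm).
- way3 (a point): Channel floor centre line where the S ends (22, 35, 35 mm).
- way4 (a point): Channel floor centre line at the open lip (22, 100, 35 mm).
- tray (a point): Centre of the inner floor of the dark steel catch tray, 4 mm over the table, inside 74 mm (x) by 65 mm (y, from the lip on), walls 28 mm high, fixed to the raceway (22, 133, 4 mm in its frame).
- blank1: Loose brass rivet blank, a disc 14 mm in diameter and 9 mm high, about 12 g, smooth, lying flat in the straight part next to the closed end. Origin: centre of its underside.
- blank2: Second identical brass blank, lying in the straight part before the lip. Origin: centre of its underside.
- stylus: Clearing stylus, about 90 g, hanging upright in the stand: steel flange 34 mm in diameter, 6 mm thick; above it a plain black round handle 24 mm in diameter, 56 mm high, flat top; below it a steel shaft 9 mm in diameter, 80 mm long, blunt end. Origin: centre of the flange's underside, z up along the handle.
- stylus_tip (a point): Centre of the stylus shaft's blunt end, 80 mm below the flange's underside.
- stylus_grip (a point): On the stylus axis in its handle, 36 mm above the flange's underside: where to grip.
- punch: The other tool in the stand, to be left alone: same flange, but a short handle with a mushroom knob 38 mm in diameter, top 56 mm above the flange's underside, and a stout shaft 16 mm in diameter. Origin: centre of its flange's underside.
- stand: Fixed tool stand, dark base 90 (x) by 160 (y) mm and aluminium top plate 60 by 160 mm, its top at z 92 mm, with two round 20 mm through holes 90 mm apart along its y in which tools hang by their flanges; the plate stands on two end legs. Origin at table level under its middle.
- place0 (a point): Centre of the stand's hole on its -y side, at the plate's top.
- place1 (a point): Centre of the stand's hole on its +y side, at the plate's top.
- cone_die: Bystander: dark steel cone-shaped die, 48 mm wide at the foot, 68 mm high, loose. Origin under its foot.
- jar: Bystander: low glass jar 68 mm in diameter, 60 mm high, loose. Origin under its foot.
Mind the look-alikes: they are no part of the job. What is shaped like the stylus but pink is not meant.

How it is judged:
By the outcome, as a careful person would: the job done as asked, in the order asked, and still so for the second after the job is handed in, with the robot touching nothing.
It also fails if it takes over 72 s, if anything falls off the work surface, if the arm or the gripper's body presses on something with over 40 N, if the wrist force passes 120 N, or if a joint passes its speed limit or range.

### The arm

A 7-joint arm with a two-finger parallel gripper is mounted at the origin on the work surface. World frame = base frame: x ahead of the robot, y to its left, z up, the work surface at z = 0. Lengths are in m, angles in rad, forces in N, time in s.
With the tool pointing down it reaches from about 0.425 to 0.925 m from the base axis. Payload 6.8 kg.
Tool frame: the origin (TCP) lies on the front face of the gripper's body, between the roots of the fingers; the fingertips stand 73 mm ahead of it and the grasp point (between the pads) lies 54 mm ahead of it; z points along the fingers, y is the line along which they close (so a half turn about z gives the same grasp; the last joint's range is limited). The gripper opens to 85 mm and grips with 20 to 120 N. Pads are 22 mm wide; open, the fingers measure 114 mm over their backs; the gripper's body (76 mm by 85 mm) begins 54 mm behind the grasp point. The pads swing forward as they close: fully open they stand 13 mm farther back than shut.
Start: joints at [1.053, 0.477, 0.022, 1.555, -0.011, 1.109, -0.083], TCP at [0.269, -0.619, 0.304] pointing down, gripper open.
Joint ranges: [-2.96, 2.96], [-0.34, 2.1], [-1.41, 1.46], [0.24, 2.44], [-1.37, 4.51], [0.17, 1.92], [-2.96, 2.96]. Speed limits (rad/s): [2.39, 2.39, 3.14, 3.14, 3.14, 3.14, 3.14].

### API

Orientations are given as [roll, pitch, yaw] about the fixed x, y, z axes, in that order (R = Rz(yaw) Ry(pitch) Rx(roll)).
In Python, from station import bot, optics gives the robot as it stands. The module is installed in compiled form; this text tells all that it offers.
- The arm moves only by the shell command python3 -m jog 'ROWS' [OPENING] [FORCE]. ROWS is JSON, one flat list of numbers, 4 for each row, row after row: the shift along the tool's x, y, z in units of 120 mm (1.0 is 120 mm), then the turn about the tool's z in units of 45 degrees (1.0 is 45 degrees). In form: [dx, dy, dz, turn, dx, dy, dz, turn, ...]. A call has 1 to 10 rows; each row shifts and turns the commanded pose from where the row before left it, along the tool's axes as they then stand; what a row does not reach is not made up. A row lasts 1/10 s, in which the tool goes at most 50 mm and 8.59 degrees, less where a joint would pass 70% of its speed; a pose out of reach is approached as far as the arm can. A call with a number of a shift or a turn outside -1 to 1 is refused whole. A call with a gripper value outside its range is refused whole. OPENING is the finger opening in mm, from 0 to 85.4, set as the call begins (- or left out, the last holds). The fingers move at their own pace and stop on an object; FORCE is the grip in N (left out, the last holds). Time passes only in rows, so rows that do not move let the fingers close. It gives the time, the measured TCP pose, the force, the opening and the grip force at its end, in the units of the state.
- bot.sense(): the state, without advancing time (a new reading comes with each control period).
- optics.get_image(name): name is "scene" or "top" or "wrist"; returns a dict with "pixels" (400x640x3 uint8, red, green, blue), "vertical_fov" (degrees; the focal length in pixels is half the picture's height over the tangent of half this angle, whatever the lens; pixels are square), "cx", "cy" (the principal point, pixels), "dist_coeffs" ([k1, k2, p1, p2, k3] as OpenCV has them; the pictures are not rectified), "extrinsics" (4x4, takes a point from world to camera coordinates). Camera axes: x right, y down, z forward; pixel columns grow to the right and rows downward; lengths in m; the calibration is good to about 2 mm. A picture is of the moment at which its call begins. There is no depth.
- bot.finish_job(): hands the job in; it is judged then, once.
The state is a dict: "t": time; "joint_pos": joint angles; "qvel": joint speeds; "joint_efforts": joint torques, N m; "ee_pos": TCP position; "ee_rot": TCP orientation; "ft_force": force on the tool from outside, world axes, zero at the start; "wrist_torque": the same for the moment, N m; "opening": finger opening in m; "gripper_force": force on a finger pad.
Only numpy, scipy, OpenCV 4.12 (cv2) and the standard library are available. Lean on these libraries where they do the work, as an engineer would, in place of code of your own. Each camera call takes 0.05 s, during which the arm holds its last target. There are 200 camera calls.

## Working session

There is one attempt and no reset: what is moved stays moved. The work goes in short steps, Python scripts to look and compute and a shell command to move; the robot and the scene stay as the last step left them, time stands still between calls to the robot, and variables do not carry over. Pictures are saved under pics/ and viewed, at most 10 in all, crops included, and the job is handed in when it is done.

```bash
mkdir -p pics; cat > h.py <<'E'
import numpy as np, cv2
from station import bot, optics
def grab(n):
    d=optics.get_image(n); f=200/np.tan(np.radians(d["vertical_fov"])/2)
    d["K"]=np.array([[f,0,d["cx"]],[0,f,d["cy"]],[0,0,1]]); d["D"]=np.array(d["dist_coeffs"],float); d["E"]=np.array(d["extrinsics"]); return d
def save(d,fn): cv2.imwrite(fn,d["pixels"][:,:,::-1])
def ray(d,uv):
    p=cv2.undistortPoints(np.array(uv,float).reshape(-1,1,2),d["K"],d["D"]).reshape(-1,2)
    R=d["E"][:3,:3];t=d["E"][:3,3]; return -R.T@t, np.c_[p,np.ones(len(p))]@R
def onplane(d,uv,z):
    o,v=ray(d,uv); return o+v*((z-o[2])/v[:,2:])
def proj(d,P):
    E=d["E"]; return cv2.projectPoints(np.array(P,float).reshape(-1,1,3),cv2.Rodrigues(E[:3,:3])[0],E[:3,3],d["K"],d["D"])[0].reshape(-1,2)
E
python3 - <<'E'
from h import *
for n in("top","scene"):
    d=grab(n); save(d,f"pics/{n}0.png"); np.save(f"pics/{n}0.npy",d,allow_pickle=True)
    print(n,d["K"][0,0],(-d["E"][:3,:3].T@d["E"][:3,3]).round(3),d["D"])
s=bot.sense(); print(s)
E
```

```text
top 473.9221361838665 [0.456 0.074 0.938] [-0.00391893  0.          0.          0.          0.        ]
scene 466.6001106390248 [ 1.002 -0.411  0.595] [-0.00057332  0.          0.          0.          0.        ]
{'t': 0.1, 'joint_pos': array([ 1.05286124,  0.47773462,  0.02234182,  1.55632536, -0.01151728,
        1.10931587, -0.08311329]), 'qvel': array([-0.00116923, -0.00202957, -0.00123337, -0.00225329,  0.00103407,
        0.00110802, -0.0009853 ]), 'joint_efforts': array([ 4.57263552e-03, -5.97769582e+01,  1.61414132e+00, -2.81957406e+01,
        1.28562329e-02,  4.96326669e-03, -2.14706682e-05]), 'ee_pos': array([ 0.26879951, -0.61872621,  0.3030228 ]), 'ee_rot': array([-3.13994071e+00,  1.04937137e-04,  4.09835223e-01]), 'ft_force': array([ 0.25404114,  0.48736262, -0.97443611]), 'wrist_torque': array([-0.02003419, -0.03166163,  0.06451278]), 'gripper_force': 0.0, 'opening': 0.08543616885984005}
```

View pics/top0.png

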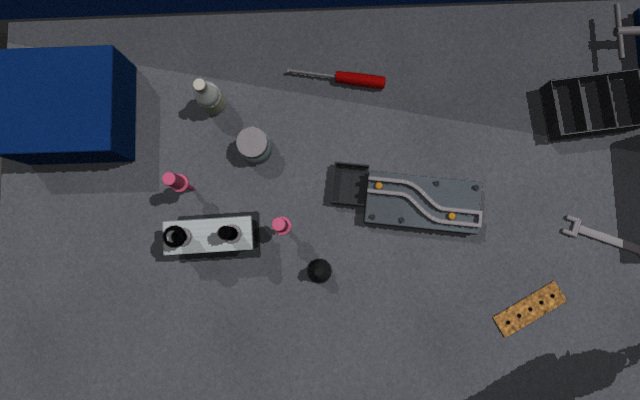

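View pics/scene0.png

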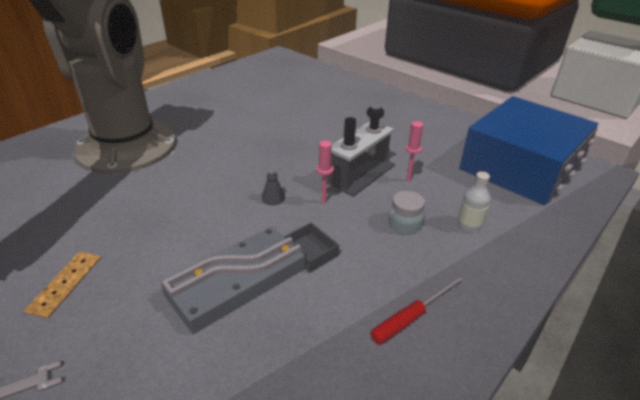

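Top view: the stand is at about (208,236), with two black tools at (228,233) and (175,236). The pink look-alikes are at (281,226) and (176,182), the cone at (319,270) and the jar at (253,145). The raceway is at (422,202), with blanks at (452,216) and (379,185) and the tray at (350,184). In the scene view the plain-handled tool is at (350,130) and the mushroom knob at (375,118).

Candidates for the stylus (top pixels): black tool (228,233), black tool (175,236), which has the wider knob and is the punch, pink (281,226), pink (176,182), and the cone (319,270). I choose (228,233) and will check it in a close crop.

```bash
python3 - <<'E'
from h import *
t=np.load("pics/top0.npy",allow_pickle=True).item(); s=np.load("pics/scene0.npy",allow_pickle=True).item()
a=cv2.resize(t["pixels"][195:275,150:310],None,fx=5,fy=5,interpolation=cv2.INTER_CUBIC)[:400]
b=cv2.resize(t["pixels"][150:245,325:490],None,fx=4.8,fy=4.8,interpolation=cv2.INTER_CUBIC)
c=cv2.resize(s["pixels"][90:200,310:430],None,fx=3,fy=3)
# page 1: stand top (800x400)+ ; keep within 800x600
p=np.zeros((600,800,3),np.uint8); p[:300,:600]=cv2.resize(a,(600,300)); 
bb=cv2.resize(b,(500,288)); p[305:593,:500]=bb; p[305:580,500:800]=cv2.resize(c,(300,275))
cv2.imwrite("pics/crop1.png",p[:,:,::-1])
for n,d in(("top",t),("scene",s)):
    hsv=cv2.cvtColor(d["pixels"],cv2.COLOR_RGB2HSV)
    m=cv2.inRange(hsv,(12,140,120),(30,255,255)); k,l,st,ce=cv2.connectedComponentsWithStats(m)
    for i in range(1,k):
        if 15<st[i,4]<300: print(n,"brass",st[i,4],ce[i].round(1),onplane(d,ce[i],.044).round(4))
    v=hsv[...,2]; sat=hsv[...,1]
    m=((v>120)&(sat<70)).astype(np.uint8)
    k,l,st,ce=cv2.connectedComponentsWithStats(m)
    for i in range(1,k):
        if 150<st[i,4]<5000: print(n,"bright",st[i],ce[i].round(1))
print(t["pixels"][233,200],t["pixels"][215,470],t["pixels"][233,228],t["pixels"][190,380], t["pixels"][210,400])
E
```

```text
top brass 33 [378.6 185.1] [[ 0.572  -0.0163  0.044 ]]
top brass 32 [451.5 215.5] [[ 0.5105 -0.1506  0.044 ]]
top brass 195 [549.6 299.2] [[ 0.3518 -0.3215  0.044 ]]
top brass 104 [541.8 296.5] [[ 0.3571 -0.3075  0.044 ]]
top brass 56 [522.8 302.8] [[ 0.3464 -0.2721  0.044 ]]
top brass 30 [525.8 312.2] [[ 0.3294 -0.2765  0.044 ]]
top brass 98 [519.2 319. ] [[ 0.3175 -0.2637  0.044 ]]
top brass 33 [503.5 319.8] [[ 0.3167 -0.2351  0.044 ]]
top brass 18 [535.9 315.2] [[ 0.3235 -0.2946  0.044 ]]
top brass 24 [497.7 320.8] [[ 0.3151 -0.2245  0.044 ]]
top brass 20 [512.  327.2] [[ 0.3031 -0.2498  0.044 ]]
top bright [193  78  25  17 215] [204.2  85. ]
top bright [237 127  30  30 694] [251.3 141.2]
top bright [368 176 114  51 785] [428.  202.6]
top bright [ 162  216   91   39 1946] [211.5 234.2]
top bright [564 216  59  31 449] [593.2 232.9]
scene brass 204 [533.6   2. ] [[0.2535 1.8127 0.044 ]]
scene brass 33 [311.4  21.7] [[-0.2489  0.9284  0.044 ]]
scene brass 138 [257.5  31.6] [[-0.3091  0.7067  0.044 ]]
scene brass 30 [291.8  28.9] [[-0.2415  0.815   0.044 ]]
scene brass 24 [284.4 247.7] [[ 0.5731 -0.0172  0.044 ]]
scene brass 24 [197.8 271.4] [[ 0.5113 -0.1511  0.044 ]]
scene bright [132   0  33  45 998] [149.6  20.4]
scene bright [ 387  102   83   77 1570] [422.8 133.4]
scene bright [134 136  40  29 323] [155.6 150.9]
scene bright [ 76 151  23  15 180] [ 87.9 158.1]
scene bright [ 55 165  30  26 173] [ 69.8 176.6]
scene bright [163 334  39  36 360] [182.2 349.4]
scene bright [  0 362  60  35 670] [ 31.4 380.7]
[165 169 171] [80 85 92] [16 15 14] [131 126 131] [83 89 94]
```

View pics/crop1.png

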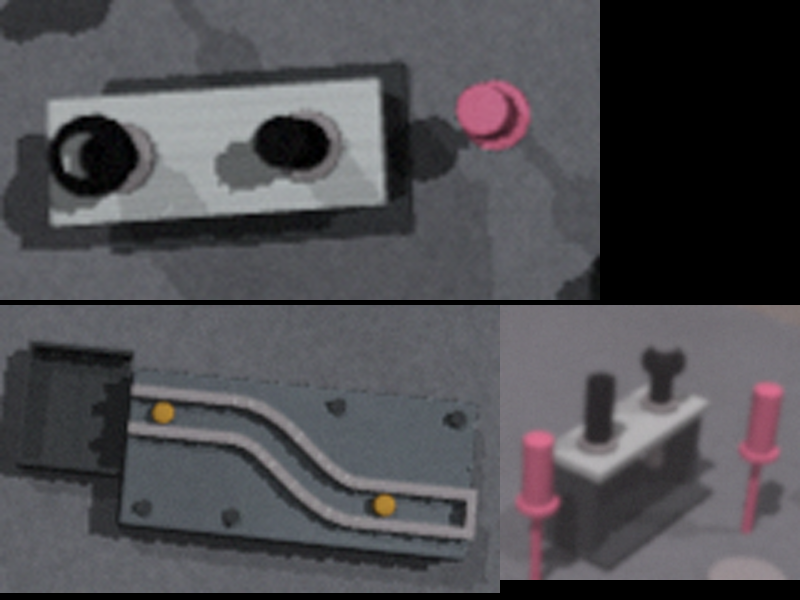

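The crop confirms it: the plain tall black handle is in the right-hand (−y) hole and the mushroom knob in the left (+y) hole. The raceway's closed end is at the right in the top view. The blanks triangulate within 1 mm across the two views. Next I fit the raceway, stand and stylus axis.

```bash
python3 - <<'E'
from h import *
t=np.load("pics/top0.npy",allow_pickle=True).item(); s=np.load("pics/scene0.npy",allow_pickle=True).item()
def hsvm(d,f,z,y0,y1,x0,x1):
    h=cv2.cvtColor(d["pixels"],cv2.COLOR_RGB2HSV).astype(int); m=np.zeros(h.shape[:2],bool); m[y0:y1,x0:x1]=f(h)[y0:y1,x0:x1]
    ys,xs=np.nonzero(m); return np.c_[xs,ys].astype(float)
px=hsvm(t,lambda h:(h[...,2]>112)&(h[...,1]<60),0,160,245,362,490)
P=onplane(t,px,.046)[:,:2]; print(len(P))
hull=cv2.minAreaRect((P*1000).astype(np.float32)); print("railrect",hull)
yaw=-.09
for it in range(6):
    c,sn=np.cos(yaw),np.sin(yaw); Q=P@np.array([[c,-sn],[sn,c]])   # to raceway-aligned axes
    ymax,ymin=np.percentile(Q[:,1],[99.5,.5]); 
    A=Q[(Q[:,1]>ymin+.012)&(Q[:,1]<ymin+.066)]; B=Q[(Q[:,1]<ymax-.004)&(Q[:,1]>ymax-.058)]
    sl=[];mid=[]
    for S in(A,B):
        m=(S[:,0].min()+S[:,0].max())/2; f=[np.polyfit(S[k,1],S[k,0],1) for k in(S[:,0]<m,S[:,0]>=m)]
        sl+= [q[0] for q in f]; mid.append(np.mean([np.polyval(q,S[:,1].mean()) for q in f])); w=[np.polyval(q,S[:,1].mean()) for q in f]; print(" rails sep",(w[1]-w[0])*1e3)
    yaw-=np.mean(sl)
print("yaw",yaw,"slopes",sl,"mid",mid,"diff(44mm)",mid[1]-mid[0],"len",ymax-ymin)
xm=(mid[0]+mid[1])/2; 
for nm,y0 in(("lip",ymax-.100),("end",ymin+.119)): 
    print(nm,"origin",np.array([[c,-sn],[sn,c]])@[xm,y0])
O=np.array([[c,-sn],[sn,c]])@[xm,ymax-.1]
for b in([.5108,-.1508],[.5725,-.0167]): print("blank local",(np.array(b)-O)@np.array([[c,-sn],[sn,c]]))
# stand
px=hsvm(t,lambda h:(h[...,2]>85)&(h[...,1]<60),0,205,270,155,258); 
P=onplane(t,px,.092)[:,:2]; m=np.zeros((400,640),np.uint8); 
print("stand",cv2.minAreaRect((P*1000).astype(np.float32)))
# handle
for d,(y0,y1,x0,x1) in((t,(222,246,215,240)),(s,(112,150,340,362))):
    px=hsvm(d,lambda h:h[...,2]<45,0,y0,y1,x0,x1); print("handle",len(px),px.min(0),px.max(0)); print(cv2.minAreaRect(px.astype(np.float32)))
for z,P in((.154,[223.9,232.3]),): print(onplane(t,P,z))
E
```

```text
948
railrect ((539.4139404296875, -101.47334289550781), (116.80712127685547, 207.145263671875), 4.830300807952881)
 rails sep 24.26902738493686
 rails sep 132.73242691655264
 rails sep 54.89446441503804
 rails sep -4.579106092171104
 rails sep 60.85234443164333
 rails sep 56.077525867018586
 rails sep 286.3136528555054
 rails sep 24.271661160687906
 rails sep 25.17933334967615
 rails sep 25.31774522904118
 rails sep 24.257713699646466
 rails sep 100.54014988892146
yaw -7.818999322596708 slopes [np.float64(-0.017753837632058737), np.float64(0.014814640653133095), np.float64(5.629537314928476), np.float64(0.01976564433272938)] mid [np.float64(0.5251141977089125), np.float64(0.5198353287461626)] diff(44mm) -0.005278868962749983 len 0.21409429714569228
lip origin [ 0.51508539 -0.09167195]
end origin [ 0.51569322 -0.08680405]
blank local [ 0.00307383 -0.0592034 ]
blank local [0.04768288 0.08150813]
stand ((481.4113464355469, 301.0926513671875), (186.52728271484375, 114.63182067871094), 88.61946868896484)
handle 223 [218. 226.] [237. 239.]
((227.5, 232.5), (13.0, 19.0), 90.0)
handle 118 [346. 120.] [353. 143.]
((349.5, 131.5), (23.0, 7.0), 90.0)
[[0.4860038  0.25375173 0.154     ]]<stdin>:16: RankWarning: Polyfit may be poorly conditioned
<stdin>:16: RankWarning: Polyfit may be poorly conditioned
<stdin>:16: RankWarning: Polyfit may be poorly conditioned
```

```bash
python3 - <<'E'
from h import *
t=np.load("pics/top0.npy",allow_pickle=True).item(); s=np.load("pics/scene0.npy",allow_pickle=True).item()
def comp(d,th,at):
    h=cv2.cvtColor(d["pixels"],cv2.COLOR_RGB2HSV); m=((h[...,2]>th)&(h[...,1]<70)).astype(np.uint8)
    k,l,st,ce=cv2.connectedComponentsWithStats(m); i=min(range(1,k),key=lambda i:np.hypot(*(ce[i]-at))+(st[i,4]<300)*999)
    ys,xs=np.nonzero(l==i); return np.c_[xs,ys].astype(float)
P=onplane(t,comp(t,117,(428,202.6)),.046)[:,:2]; yaw=-.09
for it in range(6):
    c,sn=np.cos(yaw),np.sin(yaw); R=np.array([[c,-sn],[sn,c]]); Q=P@R
    ymax,ymin=Q[:,1].max()+.0009,Q[:,1].min()-.0009
    A=Q[(Q[:,1]>ymin+.012)&(Q[:,1]<ymin+.066)]; B=Q[(Q[:,1]<ymax-.004)&(Q[:,1]>ymax-.058)]
    sl=[];mid=[];sep=[]
    for S in(A,B):
        m=(S[:,0].min()+S[:,0].max())/2; f=[np.polyfit(S[k,1],S[k,0],1) for k in(S[:,0]<m,S[:,0]>=m)]
        w=[np.polyval(q,S[:,1].mean()) for q in f]; sl+=[q[0] for q in f]; mid.append(np.mean(w)); sep.append(w[1]-w[0])
    yaw-=np.mean(sl)
print("yaw",yaw,"sl",np.round(sl,3),"mid",mid,"diff",mid[1]-mid[0],"sep",sep,"len",ymax-ymin)
xm=np.mean(mid); ang=np.arctan2(.044,1)
for nm,y0 in(("lip",ymax-.1),("end",ymin+.119)): print(nm,R@[xm,y0])
O=R@[xm,(ymax-.1+ymin+.119)/2]
for b in([.5108,-.1508],[.5725,-.0167]): print("blank local",((np.array(b)-O)@R).round(4))
P=onplane(t,comp(t,120,(211,234)),.092)[:,:2]; print("stand",cv2.minAreaRect((P*1000).astype(np.float32)))
# handle top centre: top view left cap, scene upper cap; triangulate
rt=12*t["K"][0,0]/(938-154)
for d,uv in((t,[[218+rt,232.5]]),(s,[[349.5,122.5]])):
    print("handle top", onplane(d,uv,.154))
print("flange top", onplane(t,[[150+312/3.75,195+145/3.75]],.098))
E
```

```text
yaw -0.11986337867092889 sl [-0.014  0.014 -0.002 -0.001] mid [np.float64(0.5246353838877074), np.float64(0.5702183985868265)] diff 0.045583014699119184 sep [np.float64(0.023932876501268407), np.float64(0.02417160112695549)] len 0.2172288244060494
lip [ 0.54020825 -0.0926362 ]
end [ 0.54042117 -0.09087787]
blank local [-0.0222 -0.0622]
blank local [0.0229 0.0784]
stand ((484.793701171875, 298.9696960449219), (60.82696533203125, 160.68455505371094), 2.3870935440063477)
handle top [[0.48561328 0.25149407 0.154     ]]
handle top [[0.4961748  0.24174814 0.154     ]]
flange top [[0.48531619 0.24998872 0.098     ]]
```

Raceway: origin ≈ (0.540, −0.092), yaw ≈ −0.120. Rail separation is 24.0 mm (expected 24), length 217 mm (expected 219) and the S offset 45.6 mm (expected 44). The blanks lie on the centre line at local y −62 and +78.
Stand: 60.8 × 160.7 mm, so place0 ≈ (0.487, 0.254). The stylus axis is at about (0.486, 0.251).

I first turn the tool to yaw 1.451, so that tool x/y match the raceway's y/x, and then go over the stylus.

```bash
cat >> h.py <<'E'
YAW=-.120; O=np.array([.5403,-.0918]); R=np.array([[np.cos(YAW),-np.sin(YAW)],[np.sin(YAW),np.cos(YAW)]])
def w(lx,ly): return O+R@[lx,ly]
def go(x,y,z,p=None,yaw=None):
    s=bot.sense(); p=s["ee_pos"] if p is None else np.array(p); a=s["ee_rot"][2] if yaw is None else yaw; d=np.array([x,y,z])-p
    return (np.array([np.cos(a)*d[0]+np.sin(a)*d[1],np.sin(a)*d[0]-np.cos(a)*d[1],-d[2]])/.12).round(3)
E
python3 -m jog '[0,0,0,-0.166,0,0,0,-0.166,0,0,0,-0.166,0,0,0,-0.166,0,0,0,-0.166,0,0,0,-0.166,0,0,0,-0.166,0,0,0,-0.166,0,0,0,0]' 85
python3 - <<'E'
from h import *
print(go(.50,-.33,.304), go(.4857,.251,.29,p=(.50,-.33,.304)), bot.sense()["ee_rot"],bot.sense()["t"], w(-.022,-.105))
E
```

```text
t: 1.0
ee_pos: [0.2686, -0.619, 0.3033]
ee_rot: [-3.141, -0.001, 1.454]
ft_force: [1.5, 0.3, -0.3]
opening: 0.085
gripper_force: 0.0
[ 2.617  1.634 -0.006] [ 4.795 -0.684  0.117] [-3.14125562e+00 -9.81433303e-04  1.45370924e+00] 1.0 [ 0.50588843 -0.19341124]
```

```bash
python3 -m jog '[0.26,0.163,0,0,0.26,0.163,0,0,0.26,0.163,0,0,0.26,0.163,0,0,0.26,0.163,0,0,0.26,0.163,0,0,0.26,0.163,0,0,0.26,0.163,0,0,0.26,0.163,0,0,0.26,0.163,0,0]'
python3 -m jog '[0.32,-0.045,0,0,0.32,-0.045,0,0,0.32,-0.045,0,0,0.32,-0.045,0,0,0.32,-0.045,0,0,0.32,-0.045,0,0,0.32,-0.045,0,0,0.32,-0.045,0,0,0.32,-0.045,0,0,0.32,-0.045,0,0]'
python3 - <<'E'
from h import *
print(go(.4857,.251,.29))
E
```

```text
t: 2.0
ee_pos: [0.5006, -0.331, 0.3038]
ee_rot: [-3.141, -0.0, 1.449]
ft_force: [0.5, -0.4, 0.0]
opening: 0.0848
gripper_force: 0.0
t: 3.0
ee_pos: [0.4911, 0.0568, 0.3039]
ee_rot: [3.142, 0.0, 1.448]
ft_force: [0.7, -0.3, -0.2]
opening: 0.0852
gripper_force: 0.0
[ 1.601 -0.242  0.116]
```

```bash
python3 -m jog '[0.27,-0.04,0,0,0.27,-0.04,0,0,0.27,-0.04,0,0,0.27,-0.04,0,0,0.26,-0.04,0,0,0.26,-0.042,0,0,0,0,0,0]'
python3 - <<'E'
from h import *
print(go(.4857,.251,.182))
d=grab("wrist"); save(d,"pics/wrist1.png"); np.save("pics/w1.npy",d,allow_pickle=True)
print(proj(d,[(.4857,.251,.154),(.4857,.251,.098),(.4867,.254,.092)]).round(1), d["K"][0,0])
E
```

```text
t: 3.7
ee_pos: [0.4838, 0.2544, 0.3041]
ee_rot: [-3.141, -0.003, 1.456]
ft_force: [-0.1, -1.0, -0.3]
opening: 0.085
gripper_force: 0.0
[-0.027  0.019  1.018]
[[322.8 212.1]
 [322.2 193.7]
 [322.8 189.2]] 282.4389170881139
```

View pics/wrist1.png

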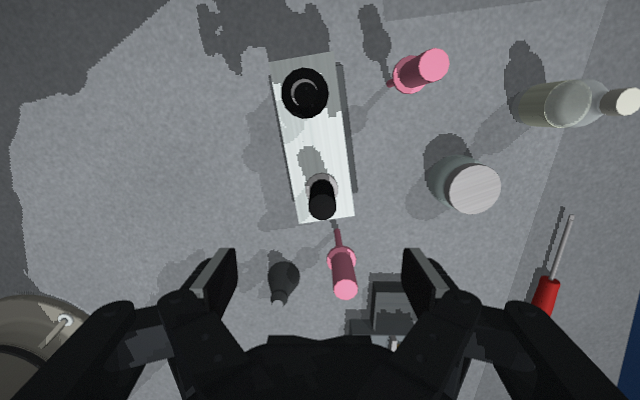

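The wrist view shows the plain handle with its top at about (322,205) and its flange at (320,185). The punch knob is at (305,93) and the pink look-alike at (343,270). The prediction was (323,212), so I refine along y.

```bash
python3 - <<'E'
from h import *
d=np.load("pics/w1.npy",allow_pickle=True).item(); h=cv2.cvtColor(d["pixels"],cv2.COLOR_RGB2HSV)
m=np.zeros((400,640),np.uint8); m[165:235,295:350]=h[165:235,295:350,2]<55
k,l,st,ce=cv2.connectedComponentsWithStats(m); i=1+st[1:,4].argmax(); print(st[i],ce[i])
depth=(d["E"]@[.486,.253,.154,1])[2]; r=12/1000*d["K"][0,0]/depth; x,y,ww,hh=st[i,:4]; print("r",r,ww/2)
c=[x+ww/2-.5,y+hh-.5-r]; print(c,onplane(d,c,.154))
# flange: bright-pinkish ring extents
row=[tuple(int(v) for v in d["pixels"][y,322]) for y in range(164,190,2)]; print(row)
m=np.zeros((400,640),np.uint8); m[40:235,255:365]=(h[40:235,255:365,2]>150)&(h[40:235,255:365,1]<60)
k,l,st,ce=cv2.connectedComponentsWithStats(m); i=1+st[1:,4].argmax(); ys,xs=np.nonzero(l==i)
P=onplane(d,np.c_[xs,ys],.092)[:,:2]; print(cv2.minAreaRect((P*1000).astype(np.float32)))
E
```

```text
[309 179  27  41 890] [321.69662921 199.5988764 ]
r 14.579633494273772 13.5
[np.float64(322.0), np.float64(204.92036650572624)] [[0.48576729 0.25724408 0.154     ]]
[(134, 138, 139), (133, 139, 138), (133, 138, 138), (134, 140, 139), (113, 118, 117), (108, 108, 109), (107, 107, 108), (111, 111, 112), (14, 14, 14), (13, 13, 12), (12, 13, 14), (9, 9, 11), (9, 9, 9)]
((484.264404296875, 290.91021728515625), (61.40894317626953, 143.421142578125), 2.0909314155578613)
```

```bash
python3 -m jog '[0.01,0.015,0.13,0,0,0,0.15,0,0,0,0.15,0,0,0,0.15,0,0,0,0.15,0,0,0,0.13,0,0,0,0.1,0,0,0,0.058,0,0,0,0,0]' && python3 -m jog '[0,0,0,0,0,0,0,0,0,0,0,0,0,0,0,0,0,0,0,0,0,0,0,0,0,0,0,0,0,0,0,0]' 15 60
```

```text
t: 4.65
ee_pos: [0.4869, 0.25, 0.1808]
ee_rot: [-3.14, 0.001, 1.452]
ft_force: [-0.3, -0.7, -0.5]
opening: 0.085
gripper_force: 0.0
t: 5.45
ee_pos: [0.4874, 0.2506, 0.1823]
ee_rot: [3.141, -0.0, 1.453]
ft_force: [-0.6, -0.6, 6.1]
opening: 0.0227
gripper_force: 58.5
```

```bash
python3 -m jog '[0,0,-0.05,0,0,0,-0.1,0,0,0,-0.15,0,0,0,-0.2,0,0,0,-0.2,0,0,0,-0.2,0,0,0,-0.2,0,0,0,-0.18,0,0,0,-0.1,0,0,0,0,0]'
python3 - <<'E'
from h import *
s=bot.sense(); print(s["ee_pos"],s["ee_rot"])
p=s["ee_pos"]; f=np.zeros((0,3))
for n in("top","scene","wrist"):
    d=grab(n); np.save(f"pics/{n}2.npy",d,allow_pickle=True); tip=[p[0],p[1],p[2]-.17]; print(n,proj(d,[tip,[p[0],p[1],p[2]-.09]]).round(1))
    if n!="top": save(d,f"pics/{n}2.png")
a=cv2.imread("pics/scene2.png")[40:240,220:480]; b=cv2.imread("pics/wrist2.png")
c=np.zeros((400,800,3),np.uint8); c[:400,:520]=cv2.resize(a,(520,400)); c[:400,520:]=b[:,180:460]; cv2.imwrite("pics/crop2.png",c)
E
```

```text
t: 6.45
ee_pos: [0.4877, 0.2509, 0.3493]
ee_rot: [3.139, -0.002, 1.453]
ft_force: [-0.8, 0.8, -1.0]
opening: 0.0226
gripper_force: 58.8
[0.48767284 0.25089164 0.34928713] [ 3.13864710e+00 -1.75131067e-03  1.45269667e+00]
top [[222.1 230.7]
 [209.2 228.7]]
scene [[349.8 108. ]
 [352.1  68.7]]
wrist [[320.7 200.5]
 [321.2 239.7]]
```

View pics/crop2.png

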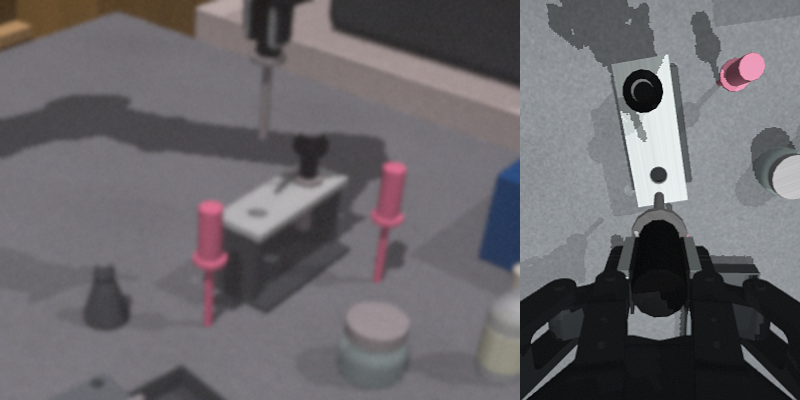

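The stylus is held and hangs straight. In the wrist view the tip is at about (320,194) and the free hole at (318,175). In the scene view the tip is at (351.5,109). I now measure the tip offset from the TCP and the hole position.

```bash
python3 - <<'E'
from h import *
from scipy.optimize import least_squares
W,S,T=[np.load(f"pics/{n}2.npy",allow_pickle=True).item() for n in("wrist","scene","top")]
p=np.array([.4877,.2509,.3493])
g=W["pixels"].astype(int)
print("wrist col 320", [int(v) for v in g[186:212:1,320].sum(1)//3])
print("row 197", [int(v) for v in g[197,308:334].sum(1)//3]); print("row 204", [int(v) for v in g[204,308:334].sum(1)//3])
g2=S["pixels"].astype(int)
print("scene row 100",[int(v) for v in g2[100,340:364].sum(1)//3]); print("row 106",[int(v) for v in g2[106,340:364].sum(1)//3]); print("col 351",[int(v) for v in g2[96:118,351].sum(1)//3])
# hole
for d,(x0,x1,y0,y1) in((W,(306,332,164,186)),(T,(215,245,220,248))):
    v=d["pixels"].max(2); m=np.zeros(v.shape,np.uint8); m[y0:y1,x0:x1]=v[y0:y1,x0:x1]<100
    k,l,st,ce=cv2.connectedComponentsWithStats(m)
    for i in range(1,k):
        if st[i,4]>20: print(st[i],ce[i].round(1),onplane(d,ce[i],.092).round(4))
E
```

```text
wrist col 320 [232, 230, 230, 230, 232, 228, 107, 76, 81, 82, 82, 83, 84, 84, 83, 83, 83, 83, 84, 83, 83, 78, 81, 83, 118, 118]
row 197 [231, 228, 228, 231, 234, 223, 144, 59, 70, 75, 80, 83, 83, 82, 78, 98, 212, 241, 237, 232, 233, 236, 235, 236, 235, 234]
row 204 [238, 237, 234, 235, 242, 191, 83, 67, 73, 77, 81, 82, 84, 84, 83, 78, 111, 109, 87, 85, 82, 82, 90, 128, 147, 146]
scene row 100 [118, 116, 118, 118, 117, 117, 116, 117, 117, 106, 104, 105, 101, 100, 106, 112, 115, 117, 116, 117, 115, 113, 116, 114]
row 106 [77, 77, 77, 77, 76, 76, 75, 78, 82, 88, 98, 103, 99, 91, 79, 82, 78, 82, 85, 91, 94, 94, 92, 94]
col 351 [104, 103, 101, 101, 105, 102, 105, 103, 101, 102, 103, 103, 100, 90, 82, 77, 76, 76, 74, 75, 75, 78]
[311 167  16  16 200] [318.2 174.5] [[0.4856 0.2558 0.092 ]]
[216 228   7   8  27] [219.2 230.6] [[0.4916 0.2765 0.092 ]]
[227 228  11  11  92] [232.1 233.3] [[0.4863 0.2532 0.092 ]]
```

```bash
python3 - <<'E'
from h import *
W,S=[np.load(f"pics/{n}2.npy",allow_pickle=True).item() for n in("wrist","scene")]
p=np.array([.4877,.2509,.3493]); a=1.452; X=np.array([np.cos(a),np.sin(a),0]); Y=np.array([np.sin(a),-np.cos(a),0])
for dx in(0,.002,.004,.006):
    b=p+dx*X-[0,0,.17]; print(dx*1e3,"wrist rim",proj(W,[b+.0045*X,b+.0045*Y,b-.0045*Y]).round(1).tolist(),"scene",proj(S,[b,b+[0,0,.02],b+Y*.003]).round(1).tolist())
E
```

```text
0.0 wrist rim [[320.8, 195.6], [325.9, 200.5], [315.6, 200.5]] scene [[349.8, 107.9], [350.4, 98.5], [350.9, 108.5]]
2.0 wrist rim [[320.8, 193.4], [325.9, 198.3], [315.6, 198.3]] scene [[350.5, 107.7], [351.1, 98.2], [351.6, 108.2]]
4.0 wrist rim [[320.8, 191.2], [325.9, 196.1], [315.6, 196.1]] scene [[351.3, 107.4], [351.9, 98.0], [352.3, 107.9]]
6.0 wrist rim [[320.8, 189.0], [325.9, 193.9], [315.6, 193.9]] scene [[352.0, 107.1], [352.6, 97.7], [353.1, 107.6]]
```

Tip offset from the TCP is about +3.5 mm along tool x, −1.2 mm along tool y and −171 mm in z. The free hole is at about (0.486, 0.2545). Now I travel high to above the closed end.

```bash
python3 - <<'E'
from h import *
q=w(-.0208,-.1075); print(q,go(*q,.34))
E
```

```text
[ 0.50678052 -0.19603691] [-3.671  0.603  0.052]
```

```bash
python3 -m jog '[-0.2,0.03,0,0,-0.3,0.05,0,0,-0.32,0.053,0,0,-0.32,0.053,0,0,-0.32,0.053,0,0,-0.32,0.053,0,0,-0.32,0.053,0,0,-0.32,0.053,0,0,-0.32,0.053,0,0,-0.32,0.053,0,0]'; python3 -m jog '[-0.3,0.05,0.15,0,-0.2,0.03,0.25,0,-0.1,0.02,0.25,0,0,0,0.18,0,0,0,0.06,0,0,0,0,0,0,0,0,0]'
python3 - <<'E'
from h import *
q=w(-.0208,-.1075); print(go(*q,.236),go(*q,.209))
E
```

```text
t: 7.6
ee_pos: [0.5033, -0.1229, 0.346]
ee_rot: [-3.139, -0.0, 1.453]
ft_force: [1.7, -0.1, -1.3]
opening: 0.0223
gripper_force: 58.8
t: 8.3
ee_pos: [0.508, -0.1937, 0.2412]
ee_rot: [3.141, -0.0, 1.454]
ft_force: [1.2, 0.0, -0.1]
opening: 0.0226
gripper_force: 58.8
[-0.02  -0.008  0.043] [-0.02  -0.008  0.268]
```

```bash
python3 -m jog '[-0.02,-0.008,0.08,0,0,0,0,0,0,0,0,0]'
python3 - <<'E'
from h import *
s=bot.sense(); p=s["ee_pos"]; a=s["ee_rot"][2]; X=np.array([np.cos(a),np.sin(a),0]); Y=np.array([np.sin(a),-np.cos(a),0]); b=p+.0035*X-.0012*Y-[0,0,.171]; print(p,b,w(-.022,-.104))
P=[]
for n in("wrist","scene"):
    d=grab(n); np.save(f"pics/{n}3.npy",d,allow_pickle=True); 
    print(n,proj(d,[b,[*w(-.022,-.104),.046],[*w(-.022,-.112),.046],[*w(-.0305,-.104),.046],[*w(-.0135,-.104),.046],[*w(-.022,-.0622),.044]]).round(1).tolist())
    P.append(d["pixels"])
c=np.zeros((560,800,3),np.uint8); c[:,:400]=cv2.resize(P[0][140:280,270:370],(400,560)); c[:,400:]=cv2.resize(P[1][190:330,150:250],(400,560)); cv2.imwrite("pics/crop3.png",c[:,:,::-1])
E
```

```text
t: 8.6
ee_pos: [0.5062, -0.1966, 0.2311]
ee_rot: [3.141, 0.0, 1.453]
ft_force: [0.9, -0.7, -0.8]
opening: 0.0225
gripper_force: 58.8
[ 0.50617093 -0.19657675  0.23113104] [ 0.50539161 -0.19295976  0.06013104] [ 0.50600814 -0.19241843]
wrist [[318.5, 196.6], [319.1, 191.6], [319.1, 199.8], [310.0, 191.6], [328.2, 191.7], [319.2, 146.3]]
scene [[171.6, 276.7], [173.7, 283.0], [169.0, 285.5], [171.2, 279.8], [176.3, 286.1], [197.8, 271.3]]
```

View pics/crop3.png

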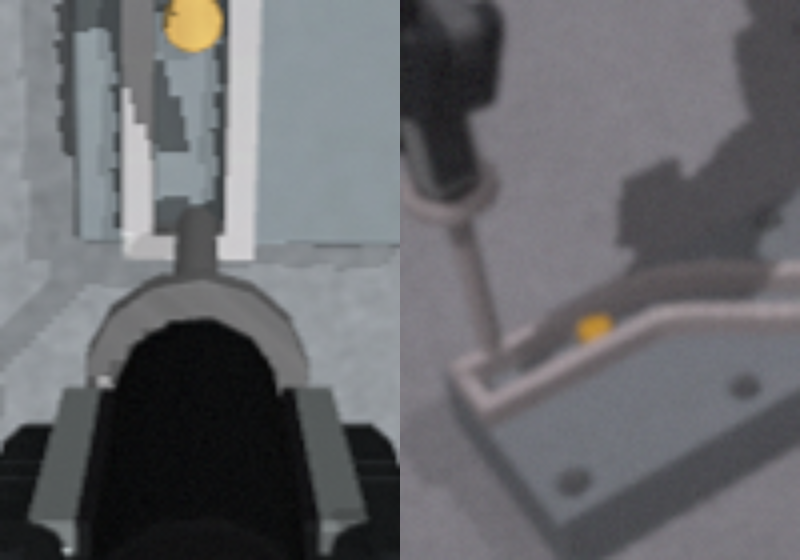

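```bash
python3 - <<'E'
from h import *
S=np.load("pics/scene3.npy",allow_pickle=True).item(); Wd=np.load("pics/wrist3.npy",allow_pickle=True).item()
print(proj(S,[[*w(x,y),.046] for x,y in((-.0375,-.119),(-.0065,-.119),(-.0305,-.112),(-.0135,-.112),(-.0065,-.05))]).round(1).tolist())
# wrist: rail edges along rows (crosses), tool-y offsets on z=.046
g=Wd["pixels"].astype(int).sum(2)//3
for r in(148,156,180,186,190,193): print(r,g[r,296:338].tolist())
E
```

```text
[[160.3, 281.9], [169.4, 293.6], [166.5, 282.3], [171.5, 288.7], [209.2, 272.3]]
148 [137, 105, 72, 72, 103, 121, 120, 121, 120, 119, 120, 120, 117, 127, 133, 132, 157, 170, 165, 168, 170, 172, 175, 179, 180, 179, 179, 178, 152, 95, 56, 160, 203, 199, 199, 198, 199, 200, 193, 164, 145, 147]
156 [144, 138, 107, 68, 94, 117, 120, 118, 120, 120, 120, 122, 101, 84, 86, 129, 153, 151, 150, 150, 151, 152, 152, 151, 152, 142, 133, 137, 105, 67, 83, 169, 204, 201, 199, 200, 200, 201, 187, 160, 148, 150]
180 [133, 135, 136, 98, 135, 191, 203, 201, 201, 201, 203, 185, 145, 142, 154, 154, 155, 154, 154, 153, 153, 151, 153, 141, 132, 133, 135, 139, 106, 62, 136, 193, 206, 203, 203, 203, 205, 198, 168, 147, 149, 149]
186 [141, 136, 103, 62, 137, 191, 201, 199, 199, 200, 202, 187, 148, 140, 152, 151, 151, 151, 152, 151, 151, 151, 152, 152, 152, 141, 135, 104, 67, 61, 166, 208, 204, 202, 203, 202, 204, 189, 160, 147, 149, 149]
190 [142, 134, 136, 99, 134, 190, 201, 200, 200, 200, 202, 189, 131, 93, 94, 89, 89, 89, 88, 88, 86, 131, 157, 154, 144, 106, 79, 75, 69, 60, 165, 207, 203, 203, 204, 204, 206, 190, 160, 148, 149, 148]
193 [140, 136, 107, 68, 137, 192, 202, 200, 201, 200, 203, 190, 129, 81, 89, 90, 91, 90, 88, 77, 71, 76, 81, 82, 85, 86, 79, 71, 68, 58, 166, 210, 203, 205, 204, 203, 207, 183, 153, 148, 148, 148]
```

The wrist view shows the tip at (319,192), about 2 mm to the +x side of the channel centre (316.8 between the rails). The end wall is 1 mm further on than predicted. The scene view agrees. I shift by −1.8 mm and +2.5 mm, then descend slowly.

```bash
python3 -m jog '[0.02,-0.015,0,0,0,0,0,0,0,0,0.025,0,0,0,0.025,0,0,0,0.025,0,0,0,0.025,0,0,0,0.025,0,0,0,0.025,0,0,0,0.02,0,0,0,0,0]'
python3 - <<'E'
from h import *
s=bot.sense(); p=s["ee_pos"]; print(p,((p[:2]-O)@R).round(4),s["ft_force"])
d=grab("wrist"); np.save("pics/wrist4.npy",d,allow_pickle=True); g=d["pixels"].astype(int).sum(2)//3
for r in (176,182,184,186,188,190): print(r,g[r,300:336].tolist())
d=grab("scene"); c=np.zeros((560,800,3),np.uint8); W=np.load("pics/wrist4.npy",allow_pickle=True).item()["pixels"]
c[:,:400]=cv2.resize(W[110:250,270:370],(400,560)); c[:,400:]=cv2.resize(d["pixels"][200:340,150:250],(400,560)); cv2.imwrite("pics/crop4.png",c[:,:,::-1])
E
```

```text
t: 9.7
ee_pos: [0.5045, -0.1939, 0.2101]
ee_rot: [-3.141, -0.0, 1.453]
ft_force: [-0.4, 0.3, -0.9]
opening: 0.0226
gripper_force: 58.8
[ 0.50454327 -0.19387563  0.21012271] [-0.0233 -0.1056] [-0.41760097  0.3282443  -0.90008704]
176 [97, 135, 191, 204, 158, 113, 118, 118, 120, 110, 96, 92, 92, 91, 89, 96, 100, 96, 131, 153, 152, 152, 142, 133, 134, 136, 134, 100, 65, 106, 178, 205, 202, 202, 202, 202]
182 [64, 138, 190, 201, 201, 199, 156, 115, 120, 108, 94, 92, 91, 91, 91, 90, 89, 89, 86, 129, 152, 151, 139, 132, 136, 103, 68, 69, 64, 137, 193, 205, 203, 203, 202, 202]
184 [63, 137, 191, 202, 199, 201, 198, 197, 160, 115, 100, 90, 92, 91, 93, 91, 90, 89, 86, 130, 153, 151, 139, 132, 133, 137, 105, 69, 62, 135, 194, 205, 203, 202, 203, 203]
186 [61, 137, 192, 202, 200, 202, 201, 203, 202, 152, 129, 122, 90, 93, 92, 92, 90, 89, 87, 132, 154, 140, 131, 132, 132, 137, 105, 68, 64, 136, 194, 206, 204, 205, 204, 205]
188 [99, 136, 191, 204, 200, 201, 201, 202, 205, 158, 134, 123, 87, 90, 92, 92, 91, 92, 89, 86, 130, 144, 132, 133, 134, 135, 135, 102, 62, 136, 194, 206, 205, 204, 205, 205]
190 [69, 135, 191, 202, 201, 201, 200, 200, 204, 156, 134, 120, 85, 88, 91, 91, 91, 90, 90, 90, 96, 99, 135, 144, 133, 134, 136, 104, 60, 135, 194, 206, 204, 204, 204, 204]
```

View pics/crop4.png

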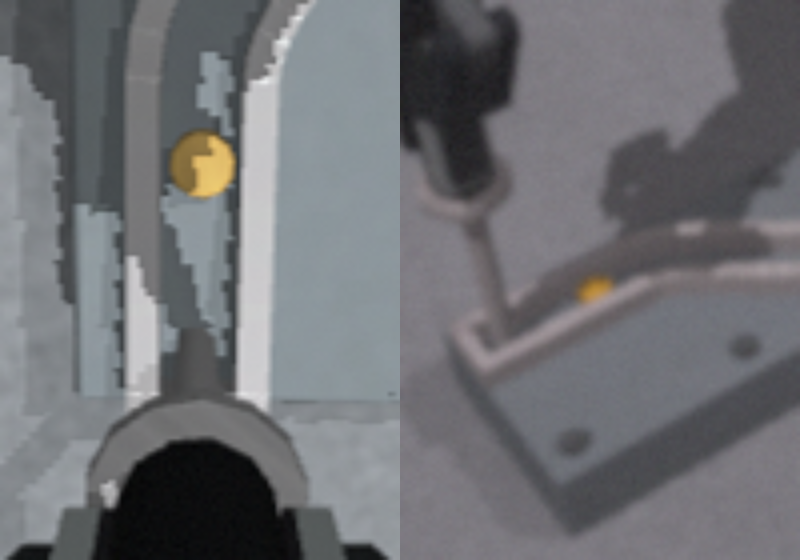

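The tip is in the channel, centred: tip at crop x 197, channel edges at 157 and 238, and no contact force. I start pushing along the straight.

```bash
cat > chk.py <<'E'
from h import *
import sys
s=bot.sense(); p=s["ee_pos"]; l=(p[:2]-O)@R; print("TCP local mm",(l*1e3).round(1),"tip y~",round(l[1]*1e3+3.5,1),"z",p[2].round(4),"yaw",s["ee_rot"][2].round(4),"F",s["ft_force"].round(1),"t",s["t"])
for n in sys.argv[1:]:
    d=grab(n); np.save(f"pics/{n}_{s['t']:.1f}.npy",d,allow_pickle=True)
    hsv=cv2.cvtColor(d["pixels"],cv2.COLOR_RGB2HSV); m=cv2.inRange(hsv,(12,110,80),(30,255,255)); k,ll,st,ce=cv2.connectedComponentsWithStats(m)
    for i in range(1,k):
        if st[i,4]>8:
            b=onplane(d,ce[i],.044)[0][:2]; b=(b-O)@R*1e3
            if abs(b[0])<60 and abs(b[1])<200: print(n,"blank",st[i,4],ce[i].round(1),b.round(1))
E
python3 -m jog '[0.012,0,0,0,0.02,0,0,0,0.023,0,0,0,0.023,0,0,0,0.023,0,0,0,0.023,0,0,0,0.023,0,0,0,0.023,0,0,0,0.023,0,0,0,0.023,0,0,0]'; python3 chk.py top
```

```text
t: 10.8
ee_pos: [0.5078, -0.168, 0.2105]
ee_rot: [3.142, 0.0, 1.453]
ft_force: [-0.3, -0.6, -1.4]
opening: 0.0227
gripper_force: 58.8
TCP local mm [-23.1 -79.5] tip y~ -76.0 z 0.2105 yaw 1.4527 F [-0.3 -0.6 -1.4] t 10.8
top blank 43 [378.3 185.1] [22.3 79.3]
top blank 41 [451.2 215. ] [-21.7 -61.4]
```

```bash
python3 -m jog '[0.023,0,0,0,0.023,0,0,0,0.023,0,0,0,0.023,0,0,0,0.023,0,0,0,0.023,0,0,0,0.023,0,0,0,0.023,0,0,0,0.02,0,0,0]'; python3 chk.py wrist
python3 - <<'E'
from h import *; import glob
d=np.load(sorted(glob.glob("pics/wrist_*.npy"))[-1],allow_pickle=True).item(); W=d["pixels"]
cv2.imwrite("pics/crop5.png",cv2.resize(W[100:240,250:390],(600,600))[:,:,::-1])
C=[(-22,-50),(-22,-45)]+[(-22*np.cos(np.pi*(y+45)/80),y) for y in(-35,-25,-15,-5)]
print(proj(d,[[*w(x/1e3,y/1e3),.046] for x,y in C]).round(1).tolist())
E
```

```text
t: 11.75
ee_pos: [0.5107, -0.1436, 0.2105]
ee_rot: [3.142, -0.0, 1.453]
ft_force: [-0.1, -0.6, -0.4]
opening: 0.023
gripper_force: 58.8
TCP local mm [-23.2 -55. ] tip y~ -51.5 z 0.2105 yaw 1.4529 F [-0.1 -0.6 -0.4] t 11.75
wrist blank 320 [380.9  28.4] [21.3 79.3]
wrist blank 198 [320.5 183.3] [-22.7 -38.2]
[[321.3, 197.1], [321.3, 191.5], [323.3, 180.2], [329.1, 168.6], [337.8, 156.7], [348.4, 144.5]]
```

View pics/crop5.png

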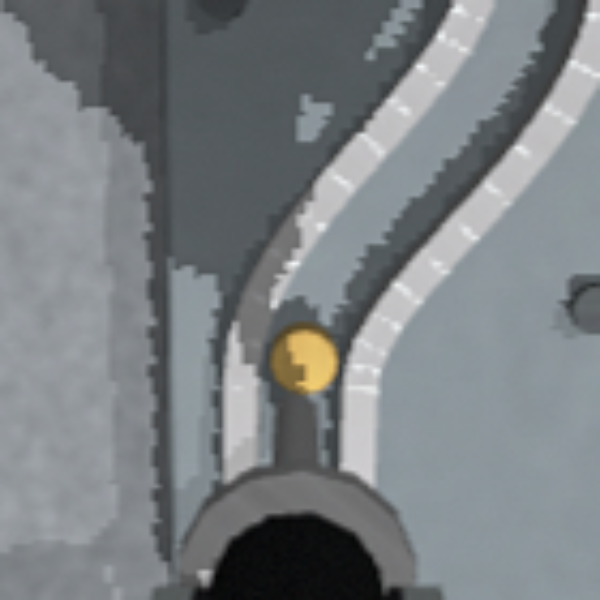

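The blank is moving ahead of the tip. The blank is at crop (305,360) and the shaft at x 297 between rails at 262 and 342, so it needs about +1.2 mm. The projected centre line matches the rails within 1 px. Next I work out the steps through the S.

```bash
cat > plan.py <<'E'
import numpy as np,sys
# args: current tip local x,y (mm); prints rows (units) along the centre line in 2.75 mm steps
x,y=map(float,sys.argv[1:3]); n=int(sys.argv[3])
c=lambda y:-22. if y<-45 else 22. if y>35 else -22*np.cos(np.pi*(y+45)/80)
off=x-c(y); yy=np.arange(y,140,.02); xx=np.array([c(v) for v in yy])+off*np.clip(1-(yy-y)/10,0,1)
s=np.r_[0,np.cumsum(np.hypot(np.diff(xx),np.diff(yy)))]
k=np.arange(n+1)*2.75; X=np.interp(k,s,xx)/120; Y=np.interp(k,s,yy)/120
X=np.round(X-X[0],3);Y=np.round(Y-Y[0],3)
for i in range(0,n,10): print(",".join(f"{a:g},{b:g},0,0" for a,b in zip(np.diff(Y).round(3)[i:i+10],np.diff(X).round(3)[i:i+10])),"-> tip y",round(float(np.interp(k[min(i+10,n)],s,yy)),1))
E
python3 plan.py -23.2 -51 40
```

```text
0.023,0.003,0,0,0.023,0.002,0,0,0.022,0.004,0,0,0.023,0.004,0,0,0.022,0.005,0,0,0.022,0.007,0,0,0.021,0.008,0,0,0.021,0.009,0,0,0.021,0.011,0,0,0.019,0.011,0,0 -> tip y -24.9
0.02,0.013,0,0,0.019,0.013,0,0,0.018,0.013,0,0,0.018,0.014,0,0,0.018,0.014,0,0,0.018,0.015,0,0,0.017,0.015,0,0,0.018,0.015,0,0,0.017,0.015,0,0,0.017,0.015,0,0 -> tip y -3.3
0.018,0.014,0,0,0.017,0.015,0,0,0.018,0.015,0,0,0.018,0.014,0,0,0.018,0.014,0,0,0.018,0.014,0,0,0.019,0.013,0,0,0.019,0.013,0,0,0.02,0.012,0,0,0.02,0.011,0,0 -> tip y 18.8
0.02,0.01,0,0,0.022,0.008,0,0,0.021,0.007,0,0,0.023,0.006,0,0,0.022,0.003,0,0,0.023,0.002,0,0,0.023,0,0,0,0.023,0,0,0,0.023,0,0,0,0.023,0,0,0 -> tip y 45.6
```

```bash
python3 -m jog '[0.023,0.003,0,0,0.023,0.003,0,0,0.022,0.004,0,0,0.022,0.004,0,0,0.022,0.005,0,0,0.022,0.007,0,0,0.021,0.008,0,0,0.021,0.009,0,0,0.021,0.011,0,0,0.02,0.011,0,0]'; python3 chk.py wrist
```

```text
t: 12.8
ee_pos: [0.5216, -0.1187, 0.2106]
ee_rot: [3.142, -0.0, 1.453]
ft_force: [0.0, 0.0, -1.8]
opening: 0.023
gripper_force: 58.8
TCP local mm [-15.3 -29. ] tip y~ -25.5 z 0.2106 yaw 1.4528 F [ 0.   0.  -1.8] t 12.8
wrist blank 278 [368.5  66.5] [21.5 79.6]
wrist blank 187 [324.4 184.7] [-11.5 -13.5]
```

```bash
python3 -m jog '[0.02,0.013,0,0,0.019,0.013,0,0,0.018,0.013,0,0,0.018,0.014,0,0,0.018,0.014,0,0,0.018,0.015,0,0,0.017,0.015,0,0,0.018,0.015,0,0,0.017,0.015,0,0,0.017,0.015,0,0]'; python3 chk.py wrist
python3 - <<'E'
from h import *; import glob
d=np.load(sorted(glob.glob("pics/wrist_1*.npy"))[-1],allow_pickle=True).item(); W=d["pixels"]
cv2.imwrite("pics/crop6.png",cv2.resize(W[100:240,250:390],(600,600))[:,:,::-1])
C=[(-22*np.cos(np.pi*(y+45)/80),y) for y in(-5,5,15,25,35)]
print((proj(d,[[*w(x/1e3,y/1e3),.046] for x,y in C]).round(1)).tolist())
E
```

```text
t: 13.85
ee_pos: [0.5411, -0.0993, 0.2105]
ee_rot: [-3.142, -0.0, 1.453]
ft_force: [-0.3, -1.0, -1.7]
opening: 0.0222
gripper_force: 58.8
TCP local mm [ 1.7 -7.4] tip y~ -3.9 z 0.2105 yaw 1.4528 F [-0.3 -1.  -1.7] t 13.85
wrist blank 243 [345.8  95.9] [21.8 80.1]
wrist blank 192 [325.6 185.2] [6.6 7.7]
[[317.9, 199.9], [327.7, 188.8], [336.3, 177.4], [342.3, 165.7], [344.6, 153.8]]
```

View pics/crop6.png

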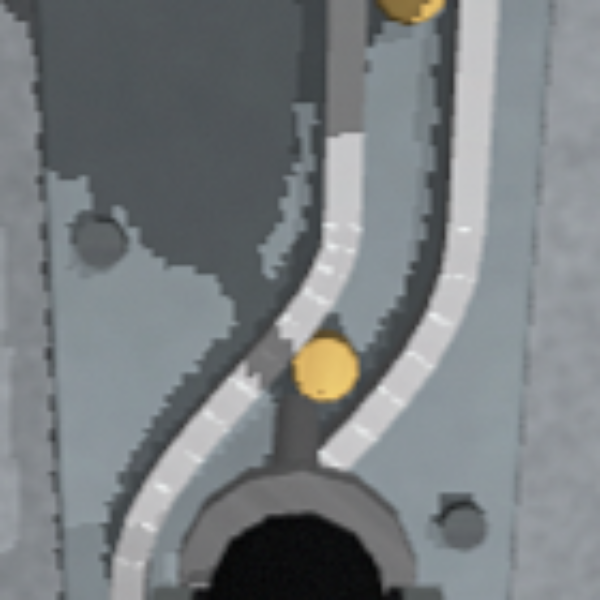

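Blank 1 is at crop (326,368) and moving well. The shaft is about 1.5 mm towards the right rail, so I correct it over the next rows.

```bash
python3 plan.py 2.0 -4.2 40
```

```text
0.019,0.014,0,0,0.018,0.013,0,0,0.019,0.013,0,0,0.019,0.013,0,0,0.018,0.014,0,0,0.019,0.013,0,0,0.018,0.014,0,0,0.019,0.012,0,0,0.02,0.012,0,0,0.02,0.011,0,0 -> tip y 18.5
0.02,0.01,0,0,0.022,0.009,0,0,0.021,0.008,0,0,0.023,0.005,0,0,0.022,0.004,0,0,0.023,0.002,0,0,0.023,0,0,0,0.023,0,0,0,0.023,0,0,0,0.023,0,0,0 -> tip y 45.2
0.023,0,0,0,0.023,0,0,0,0.022,0,0,0,0.023,0,0,0,0.023,0,0,0,0.023,0,0,0,0.023,0,0,0,0.023,0,0,0,0.023,0,0,0,0.023,0,0,0 -> tip y 72.7
0.023,0,0,0,0.023,0,0,0,0.023,0,0,0,0.023,0,0,0,0.022,0,0,0,0.023,0,0,0,0.023,0,0,0,0.023,0,0,0,0.023,0,0,0,0.023,0,0,0 -> tip y 100.2
```

```bash
python3 -m jog '[0.019,0.013,0,0,0.018,0.013,0,0,0.019,0.013,0,0,0.019,0.013,0,0,0.018,0.014,0,0,0.019,0.013,0,0,0.018,0.014,0,0,0.019,0.012,0,0,0.02,0.012,0,0,0.02,0.011,0,0]'; python3 chk.py wrist
python3 -m jog '[0.02,0.01,0,0,0.022,0.009,0,0,0.021,0.008,0,0,0.023,0.005,0,0,0.022,0.004,0,0,0.023,0.002,0,0,0.023,0,0,0]'; python3 chk.py wrist
python3 - <<'E'
from h import *; import glob
d=np.load(sorted(glob.glob("pics/wrist_1*.npy"))[-1],allow_pickle=True).item(); W=d["pixels"]
cv2.imwrite("pics/crop7.png",cv2.resize(W[100:240,250:390],(600,600))[:,:,::-1])
print((proj(d,[[*w(.022,y/1e3),.046] for y in(35,45,60)]).round(1)).tolist())
E
```

```text
t: 14.9
ee_pos: [0.559, -0.0786, 0.2105]
ee_rot: [3.142, -0.0, 1.453]
ft_force: [0.6, -0.5, -0.7]
opening: 0.0226
gripper_force: 58.8
TCP local mm [17.  15.4] tip y~ 18.9 z 0.2105 yaw 1.4528 F [ 0.6 -0.5 -0.7] t 14.9
wrist blank 218 [326.2 125.5] [21.9 80.3]
wrist blank 199 [325.8 185.1] [22.1 30.5]
t: 15.65
ee_pos: [0.5656, -0.0607, 0.2106]
ee_rot: [3.142, -0.0, 1.453]
ft_force: [-1.2, -0.3, -1.0]
opening: 0.0227
gripper_force: 58.8
TCP local mm [21.4 33.9] tip y~ 37.4 z 0.2106 yaw 1.4528 F [-1.2 -0.3 -1. ] t 15.65
wrist blank 213 [320.7 148.2] [21.9 80.5]
wrist blank 197 [322.1 183.6] [23.2 50.4]
[[320.6, 201.3], [320.6, 190.2], [320.7, 173.1]]
```

View pics/crop7.png

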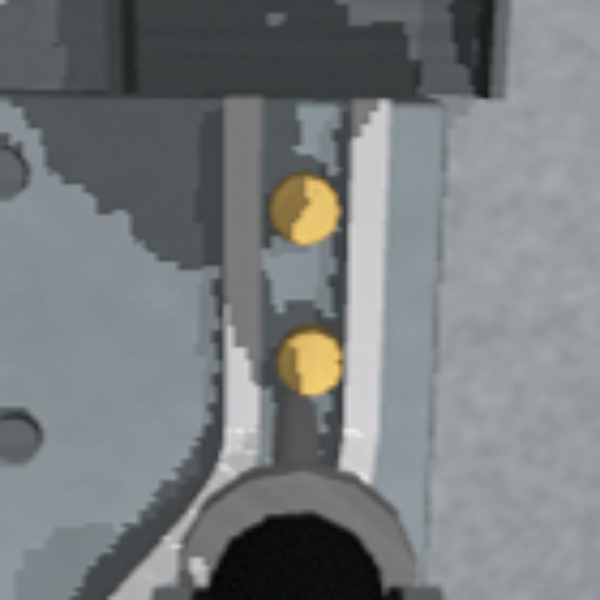

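Both blanks are in the last straight, at crop (306,210) and (310,362). The shaft is at 297 and the channel centre at about 301. I continue with a +1 mm nudge.

```bash
python3 -m jog '[0.023,0.003,0,0,0.023,0.003,0,0,0.023,0.002,0,0,0.023,0,0,0,0.023,0,0,0,0.023,0,0,0,0.023,0,0,0,0.023,0,0,0,0.023,0,0,0,0.023,0,0,0]'; python3 chk.py wrist
python3 -m jog '[0.023,0,0,0,0.023,0,0,0,0.023,0,0,0,0.023,0,0,0,0.023,0,0,0,0.023,0,0,0,0.023,0,0,0,0.023,0,0,0,0.023,0,0,0,0.023,0,0,0]'; python3 chk.py wrist
```

```text
t: 16.7
ee_pos: [0.5698, -0.0334, 0.2105]
ee_rot: [3.142, -0.0, 1.453]
ft_force: [0.4, 0.1, -1.6]
opening: 0.0223
gripper_force: 58.8
TCP local mm [22.3 61.5] tip y~ 65.0 z 0.2105 yaw 1.4528 F [ 0.4  0.1 -1.6] t 16.7
wrist blank 402 [320.2 175.5] [22.5 85.1]
t: 17.75
ee_pos: [0.573, -0.006, 0.2105]
ee_rot: [3.142, -0.0, 1.453]
ft_force: [0.5, -0.3, -0.9]
opening: 0.0227
gripper_force: 58.8
TCP local mm [22.2 89.1] tip y~ 92.6 z 0.2105 yaw 1.4528 F [ 0.5 -0.3 -0.9] t 17.75
wrist blank 170 [317.4 156.4] [ 20.  128.9]
wrist blank 175 [323.  171.8] [ 24.8 115.8]
```

```bash
python3 -m jog '[0.023,0,0,0,0.023,0,0,0,0.023,0,0,0,0.023,0,0,0,0.023,0,0,0,0,0,0,0]'; python3 chk.py wrist scene
python3 - <<'E'
from h import *; import glob
W=np.load(sorted(glob.glob("pics/wrist_1*.npy"))[-1],allow_pickle=True).item()["pixels"]; S=np.load(sorted(glob.glob("pics/scene_1*.npy"))[-1],allow_pickle=True).item()["pixels"]
c=np.zeros((500,800,3),np.uint8); c[:,:400]=cv2.resize(W[90:215,270:370],(400,500)); c[:,400:]=cv2.resize(S[180:305,250:350],(400,500)); cv2.imwrite("pics/crop8.png",c[:,:,::-1])
E
```

```text
t: 18.4
ee_pos: [0.5747, 0.0081, 0.2106]
ee_rot: [3.142, -0.0, 1.454]
ft_force: [-0.3, 0.6, -0.1]
opening: 0.0226
gripper_force: 58.8
TCP local mm [ 22.2 103.3] tip y~ 106.8 z 0.2106 yaw 1.4535 F [-0.3  0.6 -0.1] t 18.4
wrist blank 164 [314.9 161.3] [ 17.9 139. ]
wrist blank 160 [324.6 177.9] [ 26.2 124.8]
scene blank 79 [306.7 249. ] [ 50.5 105.1]
```

View pics/crop8.png

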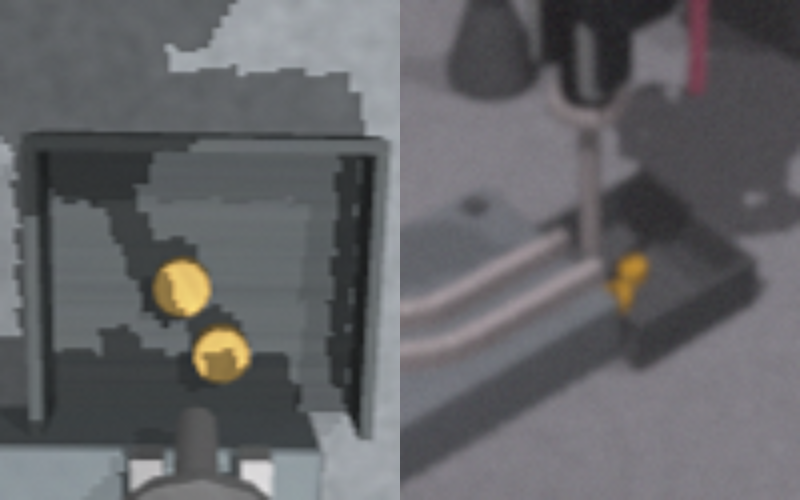

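Both blanks lie in the tray, at wrist-crop (182,288) and (222,354), and the tip is past the lip. I lift slowly out, then go up and back to the stand.

```bash
python3 -m jog '[0,0,-0.022,0,0,0,-0.023,0,0,0,-0.023,0,0,0,-0.023,0,0,0,-0.023,0,0,0,-0.15,0,0,0,-0.25,0,0,0,-0.25,0,0,0,-0.25,0,0,0,-0.14,0]'
python3 - <<'E'
from h import *
print(go(.487,.2512,.345))
E
```

```text
t: 19.5
ee_pos: [0.5753, 0.0077, 0.352]
ee_rot: [3.138, -0.001, 1.453]
ft_force: [1.2, -0.4, -0.8]
opening: 0.0227
gripper_force: 58.9
[ 1.929 -0.969  0.058]
```

```bash
python3 -m jog '[0.1,-0.05,0,0,0.2,-0.1,0,0,0.25,-0.125,0,0,0.27,-0.136,0,0,0.27,-0.136,0,0,0.27,-0.136,0,0,0.25,-0.125,0,0,0.2,-0.1,0,0,0.119,-0.061,0,0,0,0,0,0]'; python3 -m jog '[0,0,0.12,0,0,0,0.2,0,0,0,0.2,0,0,0,0.08,0,0,0,0,0,0,0,0,0,0,0,0,0]'
python3 - <<'E'
from h import *
s=bot.sense(); p=s["ee_pos"]; print(p,go(.487,.2512,.345))
P=[]
for n in("wrist","scene"):
    d=grab(n); np.save(f"pics/{n}9.npy",d,allow_pickle=True); P.append(d["pixels"])
    print(n,proj(d,[[.4862,.2545,.092],[*p[:2]+[.0032*np.cos(1.453)-.0008*np.sin(1.453),.0032],p[2]-.171]]).round(1).tolist())
c=np.zeros((500,800,3),np.uint8); c[:,:400]=cv2.resize(P[0][120:245,270:370],(400,500)); c[:,400:]=cv2.resize(P[1][80:205,300:400],(400,500)); cv2.imwrite("pics/crop9.png",c[:,:,::-1])
E
```

```text
t: 20.5
ee_pos: [0.4838, 0.2543, 0.3479]
ee_rot: [-3.139, -0.0, 1.459]
ft_force: [-0.3, 0.1, -0.3]
opening: 0.023
gripper_force: 58.9
t: 21.2
ee_pos: [0.4871, 0.2512, 0.2781]
ee_rot: [3.14, -0.001, 1.452]
ft_force: [0.3, 0.1, -0.2]
opening: 0.0223
gripper_force: 58.9
[0.48706132 0.25118564 0.2780829 ] [ 0.    -0.001 -0.558]
wrist [[318.2, 192.5], [318.7, 197.2]]
scene [[348.1, 145.4], [348.6, 139.2]]
```

View pics/crop9.png

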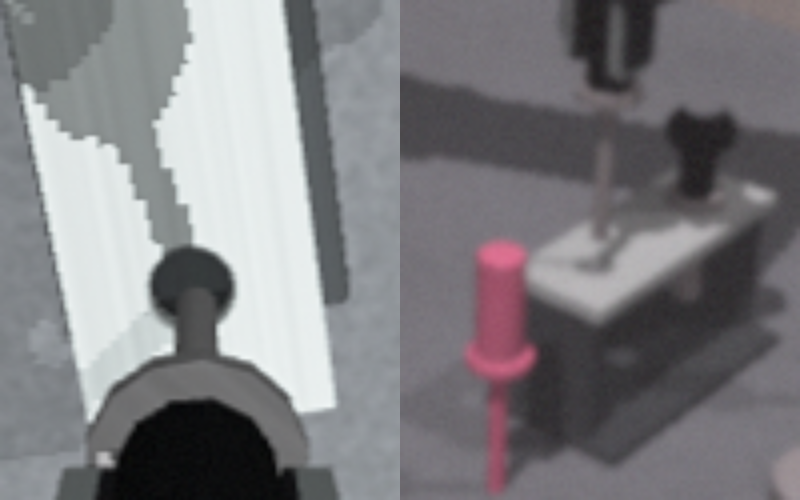

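The tip rim is right over the hole: hole centre (193.5,287.5) in the crop, tip x 197. I nudge −0.7 mm and lower it.

```bash
python3 -m jog '[0,-0.006,0,0,0,0,0.06,0,0,0,0.09,0,0,0,0.1,0,0,0,0.1,0,0,0,0.1,0,0,0,0.1,0,0,0,0.09,0,0,0,0.08,0,0,0,0.03,0]'; python3 -m jog '[0,0,0.01,0,0,0,0.01,0,0,0,0.01,0,0,0,0,0]'
```

```text
t: 22.3
ee_pos: [0.4853, 0.2508, 0.1857]
ee_rot: [-3.14, 0.001, 1.453]
ft_force: [-0.4, -0.1, -0.8]
opening: 0.0229
gripper_force: 58.9
t: 22.7
ee_pos: [0.4859, 0.2511, 0.1837]
ee_rot: [3.141, -0.0, 1.453]
ft_force: [0.8, -0.4, -0.8]
opening: 0.0224
gripper_force: 58.9
```

```bash
python3 -m jog '[0,0,0.006,0,0,0,0.006,0,0,0,0,0]'
```

```text
t: 23.0
ee_pos: [0.4858, 0.2512, 0.1823]
ee_rot: [3.141, -0.0, 1.453]
ft_force: [-0.2, 0.2, 2.2]
opening: 0.0226
gripper_force: 59.1
```

Contact at 2.2 N, so the flange is seated. I let go and rise.

```bash
python3 -m jog '[0,0,0,0,0,0,0,0,0,0,0,0,0,0,0,0,0,0,0,0,0,0,0,0,0,0,0,0]' 75; python3 -m jog '[0,0,-0.05,0,0,0,-0.1,0,0,0,-0.2,0,0,0,-0.25,0,0,0,-0.25,0,0,0,-0.2,0,0,0,-0.1,0,0,0,0,0,0,0,0,0]'
python3 -m jog '[-0.2,0.03,0,0,-0.3,0.05,0,0,-0.3,0.05,0,0,-0.3,0.05,0,0,-0.3,0.05,0,0,-0.3,0.05,0,0,-0.3,0.05,0,0,-0.2,0.03,0,0,0,0,0,0,0,0,0,0]'
python3 - <<'E'
from h import *
a=grab("top");b=grab("scene")
c=np.zeros((580,800,3),np.uint8); c[:290,:580]=cv2.resize(a["pixels"][150:270,150:390],(580,290)); c[290:,:420]=cv2.resize(b["pixels"][90:300,240:545],(420,290)); 
c[290:,420:800]=cv2.resize(b["pixels"][215:285,270:362],(380,290)); cv2.imwrite("pics/crop10.png",c[:,:,::-1])
t0=np.load("pics/top0.npy",allow_pickle=True).item()["pixels"].astype(int); d=(abs(a["pixels"].astype(int)-t0).sum(2)>90).astype(np.uint8)
k,l,st,ce=cv2.connectedComponentsWithStats(d); print([(st[i].tolist()) for i in range(1,k) if st[i,4]>12])
for n,d in(("top",a),("scene",b)):
    h=cv2.cvtColor(d["pixels"],cv2.COLOR_RGB2HSV); m=cv2.inRange(h,(12,120,70),(30,255,255)); k,l,st,ce=cv2.connectedComponentsWithStats(m)
    for i in range(1,k):
        P=(onplane(d,ce[i],.013)[0][:2]-O)@R*1e3
        if st[i,4]>5 and abs(P[0]-20)<60 and abs(P[1]-120)<70: print(n,st[i,4],ce[i].round(1),P.round(1))
E
```

```text
t: 23.7
ee_pos: [0.4857, 0.2511, 0.182]
ee_rot: [3.142, 0.0, 1.453]
ft_force: [0.2, 0.5, -0.0]
opening: 0.0749
gripper_force: 0.0
t: 24.6
ee_pos: [0.4854, 0.2508, 0.3194]
ee_rot: [-3.141, 0.001, 1.453]
ft_force: [0.2, 0.2, -0.4]
opening: 0.075
gripper_force: 0.0
t: 25.6
ee_pos: [0.4969, -0.0163, 0.3187]
ee_rot: [-3.139, -0.0, 1.452]
ft_force: [0.5, -0.3, 0.1]
opening: 0.0751
gripper_force: 0.0
[[467, 124, 64, 106, 819], [394, 141, 8, 3, 13], [372, 143, 110, 86, 2522], [409, 144, 14, 30, 55], [449, 178, 39, 14, 259], [355, 180, 7, 7, 37], [432, 180, 24, 15, 162], [347, 184, 7, 7, 39], [541, 213, 12, 10, 42], [180, 217, 135, 183, 9937], [533, 221, 6, 8, 22], [383, 225, 111, 175, 6057], [414, 227, 63, 17, 404], [205, 239, 48, 14, 317], [545, 292, 12, 15, 68], [539, 300, 6, 5, 19], [516, 304, 20, 14, 106], [506, 306, 8, 8, 28], [492, 311, 27, 26, 235], [509, 343, 131, 57, 4623]]
top 41 [358.2 183. ] [ 27.2 116.2]
top 42 [349.8 187. ] [ 17.9 131.9]
scene 71 [306.7 248.9] [ 25.2 125.8]
```

View pics/crop10.png

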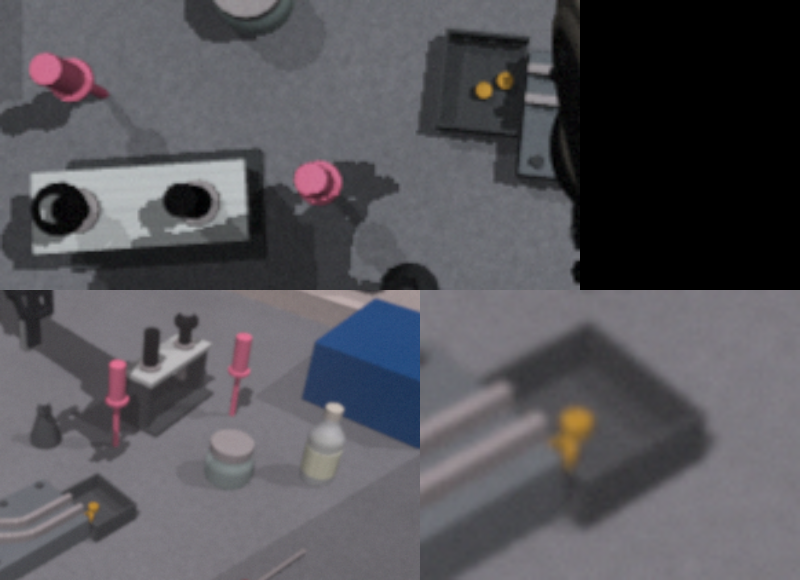

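The stylus hangs upright in its hole and both blanks lie inside the tray (local y 116 and 132 mm). The punch, the pink pieces, the cone and the jar are where they were, and the gripper is clear. I hand in.

```bash
python3 -c "
from station import bot
print(bot.finish_job())"
```

```text
the job is handed in; nothing more can be done
None
```

The job is handed in at about 26 s: both blanks were pushed into the catch tray with the tip at about 2.8 cm/s, the stylus hangs back in its own hole, and the other tool and bystanders look undisturbed in the last pictures.

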